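# Empty the mould and catch tray into the carton

## Task

Lift the freshly moulded black carrier out of the open mould and collect the finished one from the steel catch tray. Set both down, without dropping them, in the open cardboard carton so that each stands upright and flat on the carton's floor, beside the other and not on top of it, and leave the other things on the bench alone.

Things in the scene. Friction and masses are not known exactly. Their poses are not given: they have to be found in the camera images.
- carrier_1: dark, nearly black plastic carrier, 100 to 210 g: slotted tray 120 (x) x 64 mm (y), rim 20 mm high; a grip bar stands along its long middle line, 70 mm long (x), 12 mm thick (y), from 40 to 70 mm above the underside, on a 6 mm web. Origin: centre of the underside, z up. Sits loose in the mould cavity, rim level with the mould top, grip bar standing out above.
- carrier_2: dark, nearly black plastic carrier, 100 to 210 g: slotted tray 120 (x) x 64 mm (y), rim 20 mm high; a grip bar stands along its long middle line, 70 mm long (x), 12 mm thick (y), from 40 to 70 mm above the underside, on a 6 mm web. Origin: centre of the underside, z up. Stands loose and upright in the catch tray, turned at some angle.
- mould: open lower mould half, fixed: steel plate 200 (x) x 116 (y) x 15 mm under an aluminium block 170 x 104 mm, its top 45 mm above the bench, with a cavity 124 x 68 mm, 20 mm deep (2 mm play round the carrier) and four 20 mm high guide pins at the corners. Origin: centre of the underside.
- catch_tray: open steel tray fixed to the bench, 175 (x) x 116 (y) x 32 mm high outside, walls and floor 4 mm thick. Origin: centre of the underside.
- tote: open low cardboard carton, fixed, empty, 200 (x) x 250 (y) x 70 mm high outside, walls and floor 5 mm thick; holds both carriers side by side along its y. Origin: centre of the underside. Mould, catch tray and carton stand in a row across the bench in any order, each turned a little.
- tote_in (a point): centre of the carton's inner floor, 5 mm above the bench; axes as the carton's: x along its 200 mm side, y along its 250 mm side.
- spray_can: bystander: upright aluminium can, 54 mm across, 130 mm high, loose, beyond the work; origin at the centre of its underside
- brush: bystander: flat hand brush about 200 mm long lying on the bench beyond the work, loose; origin on its underside
- grease_jar: bystander: jar, 70 mm across, 70 mm high, loose, to the right of the work; origin at the centre of its underside
Not all that is in view belongs to the job. What is shaped like the carrier_2 but orange or red is not meant.

How it is judged:
By the outcome, as a careful person would: the job done as asked, in the order asked, and still so for the second after the job is handed in, with the robot touching nothing.
It also fails if it takes over 72 s, if anything falls off the work surface, if the arm or the gripper's body presses on something with over 40 N, if the wrist force passes 120 N, or if a joint passes its speed limit or range.

## Robot

A 6-joint arm with a two-finger parallel gripper is mounted at the origin on the work surface. World frame = base frame: x ahead of the robot, y to its left, z up, the work surface at z = 0. Lengths are in mm, angles in rad, forces in N, time in s.
With the tool pointing down it reaches from about 300 to 950 mm from the base axis. Payload 3.1 kg.
Tool frame: the origin (TCP) lies midway between the tips of the shut fingers; the grasp point (between the pads) lies 19 mm behind it; z points along the fingers, y is the line along which they close (so a half turn about z gives the same grasp; the last joint's range is limited). The gripper opens to 85 mm and grips with 20 to 120 N. Pads are 22 mm wide; open, the fingers measure 114 mm over their backs; the gripper's body (76 mm by 85 mm) begins 54 mm behind the grasp point. The pads swing forward as they close: fully open they stand 13 mm farther back than shut.
Start: joints at [-1.417, 0.308, 1.634, -0, 1.2, -0.07], TCP at [138.682, -609.425, 231.272] pointing down, gripper open.
Joint ranges: [-3.06, 3.06], [-0.79, 1.96], [0.05, 2.63], [-1.19, 4.34], [0.05, 2.64], [-2.94, 2.94]. Speed limits (rad/s): [2.79, 2.79, 3.14, 3.14, 3.14, 3.14].

## Interface

Orientations are given as a rotation vector (axis times angle).
In Python, from plant import manip, viewer, ticket gives the robot as it stands.
- The arm moves only by the tool apply_moves, never from a script. Its argument "plan" is one flat list of numbers, 7 for each row, row after row: the shift along the tool's x, y, z in cm, then the turn, a rotation vector about the tool's x, y, z in rad, then the opening, from -1 (shut) to 1 (fully open). A call has 1 to 10 rows; each row is the pose to reach, as a shift and turn from the pose commanded when the call began, along the tool's axes at that moment; what a row does not reach only later rows make up. A row lasts 1/10 s, in which the tool goes at most 50 mm and 8.59 degrees, less where a joint would pass 70% of its speed; a pose out of reach is approached as far as the arm can. A call with a gripper value outside its range is refused whole. The fingers move at their own pace and stop on an object; the grip force is fixed at half the most. Time passes only in rows, so rows that repeat a pose let the fingers close. It gives the time, the measured TCP pose, the force, the opening and the grip force at its end, in the units of the state.
- manip.get_obs(): the state, without advancing time (a new reading comes with each control period).
- viewer.snapshot(name): name is "side" or "top"; returns the picture (480x640x3 uint8, red, green, blue); there is no depth.
- viewer.calibration(name): a dict with "fx", "fy", "cx", "cy" (pixels), "rvec" (rotation vector, rad) and "tvec" (3), from world to camera coordinates, as OpenCV has them. Camera axes: x right, y down, z forward; pixel columns grow to the right and rows downward; lengths in mm; the calibration is good to about 2 mm. A picture is of the moment at which its call begins. calibration takes no time and is no camera call.
- ticket.finish_job(): hands the job in; it is judged then, once.
The state is a dict: "clock": time; "joint_pos": joint angles; "joint_vel": joint speeds; "effort": joint torques, N m; "eef_pos": TCP position; "tool_rot": TCP orientation; "contact_force": force on the tool from outside, world axes, zero at the start; "ft_torque": the same for the moment, N m; "opening": finger opening in mm; "finger_force": force on a finger pad.
Only numpy, scipy, OpenCV 4.12 (cv2) and the standard library are available. Lean on these libraries where they do the work, as an engineer would, in place of code of your own. Each camera call takes 0.05 s, during which the arm holds its last target. There are 200 camera calls.

## Working session

There is one attempt and no reset: what is moved stays moved. The work goes in short steps, Python scripts to look and compute and a tool call to move; the robot and the scene stay as the last step left them, time stands still between calls to the robot, and variables do not carry over. Pictures are saved under pics/ and viewed, at most 10 in all, crops included, and the job is handed in when it is done.

Besides the shell and the picture viewer there is one more tool, called after "Emit:" as a command line: name --argument value ..., lists and objects as JSON in quotes. apply_moves: Moves the arm, as the interface text tells. Its arguments: {"type":"object","properties":{"plan":{"type":"array","items":{"type":"number"}}},"required":["plan"]}

```bash
mkdir -p pics; ls; python3 - <<'E'
from plant import manip, viewer
import cv2
o=manip.get_obs();print(o)
for n in("top","side"):
    cv2.imwrite(f"pics/{n}0.png",viewer.snapshot(n)[:,:,::-1]);print(viewer.calibration(n))
E
```

```text
pics
{'clock': 0.0, 'joint_pos': array([-1.41674280e+00,  3.09035822e-01,  1.63520598e+00, -5.07077843e-05,
        1.19964394e+00, -6.96916849e-02]), 'joint_vel': array([ 0.00056481,  0.00079104,  0.00068587,  0.0021537 ,  0.00042636,
       -0.00096795]), 'effort': array([-1.47572169e-03, -4.15254164e+01, -2.76663154e+01,  4.89100080e-05,
        1.03052775e-02, -1.61362055e-05]), 'eef_pos': array([ 138.51494916, -608.61936008,  230.01859615]), 'tool_rot': array([-3.11967588e+00, -3.50498725e-01,  2.25854412e-04]), 'contact_force': array([-0.11154115, -0.36901595, -0.31581987]), 'ft_torque': array([-0.03891979,  0.03241257, -0.03053268]), 'finger_force': 0.0, 'opening': 85.6553530481464}
{'fx': 517.0629304639668, 'fy': 517.0629304639668, 'cx': 320.6651047134238, 'cy': 245.49752660091633, 'rvec': array([ 2.19128728, -2.17215086,  0.07231132]), 'tvec': array([-108.6199612 ,  567.23224295, 1407.02541232])}
{'fx': 580.7959946914731, 'fy': 580.7959946914731, 'cx': 321.9776716569452, 'cy': 243.55137969574352, 'rvec': array([ 0.93824495, -2.47167718,  1.06880616]), 'tvec': array([ 347.49453056,  366.21216948, 1189.04005535])}
```

View pics/top0.png

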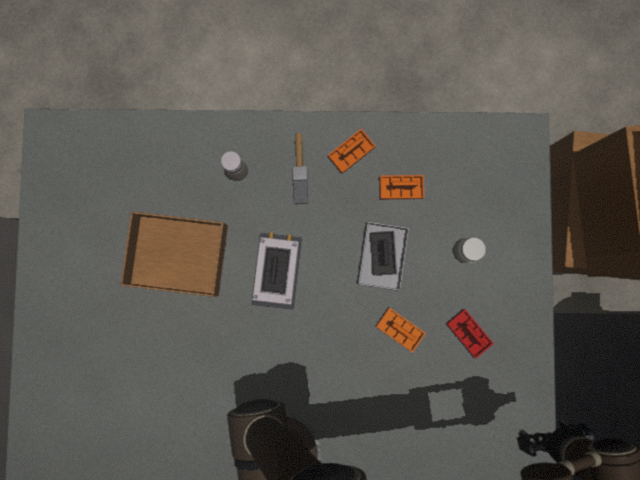

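View pics/side0.png

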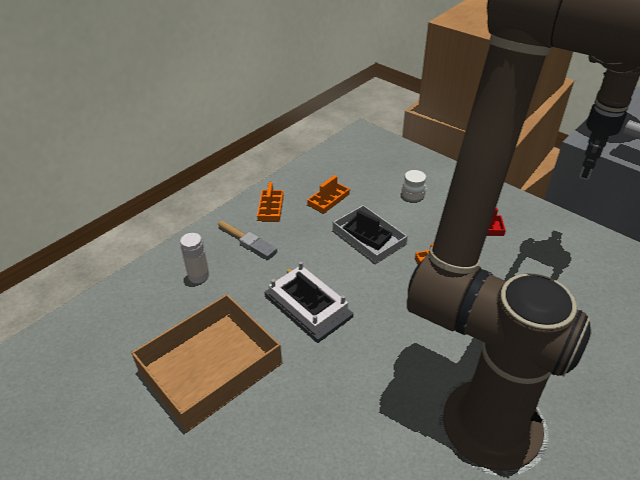

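The top view shows the carton at (175,254), the mould at (276,270) with a black carrier at (277,270), and the catch tray at (383,255) with a black carrier at (382,253). There are four decoys: orange at (351,151), (402,187) and (400,329), and red at (469,333). Only the two black ones fit, so I'll confirm them in a crop while measuring.

```bash
cat > h.py <<'E'
import numpy as np, cv2
from plant import manip, viewer
from scipy.spatial.transform import Rotation as R
C={n:viewer.calibration(n) for n in("top","side")}
def snap(n): return np.ascontiguousarray(viewer.snapshot(n))
def ray(n,px,z):
    c=C[n];M=cv2.Rodrigues(c["rvec"])[0];o=-M.T@c["tvec"]
    px=np.atleast_2d(px).astype(float)
    d=np.c_[(px[:,0]-c["cx"])/c["fx"],(px[:,1]-c["cy"])/c["fy"],np.ones(len(px))]@M
    return (o+d*((z-o[2])/d[:,2])[:,None])[:,:2]
def proj(n,P):
    c=C[n];K=np.array([[c["fx"],0,c["cx"]],[0,c["fy"],c["cy"]],[0,0,1]])
    return cv2.projectPoints(np.atleast_2d(P).astype(float),c["rvec"],c["tvec"],K,None)[0][:,0]
def rect(n,mask,z,seed):
    """min-area rectangle, in world mm at height z, of the blob nearest the seed pixel"""
    cs=[c for c in cv2.findContours(mask.astype(np.uint8),cv2.RETR_EXTERNAL,cv2.CHAIN_APPROX_NONE)[0] if cv2.contourArea(c)>60]
    c=min(cs,key=lambda c:-cv2.pointPolygonTest(c,seed,True))
    w=ray(n,c[:,0,:],z)
    (x,y),(a,b),t=cv2.minAreaRect(w.astype(np.float32))
    if a<b:a,b,t=b,a,t+90
    return np.round([x,y,a,b,(t+90)%180-90],1)   # angle of the long side
def goto(p,yaw_y):
    """shift (cm) and turn in present tool axes to reach p with the closing line at world angle yaw_y (deg), tool down"""
    o=manip.get_obs();T=R.from_rotvec(o["tool_rot"])
    best=None
    for k in(0,180):
        a=np.radians(yaw_y+k);y=np.array([np.cos(a),np.sin(a),0]);z=np.array([0,0,-1.])
        G=R.from_matrix(np.c_[np.cross(y,z),y,z]);r=(T.inv()*G).as_rotvec()
        if best is None or np.linalg.norm(r)<np.linalg.norm(best):best=r
    print("shift cm",np.round(T.inv().apply(np.array(p)-o["eef_pos"])/10,2),"turn",np.round(best,3),"eef",o["eef_pos"].round(1),"clock",o["clock"])
E
python3 - <<'E'
from h import *
im=snap("top");cv2.imwrite("pics/crop.png",cv2.resize(im[205:315,110:430,::-1],(800,275),interpolation=cv2.INTER_CUBIC))
g=im.max(2);hsv=cv2.cvtColor(im,cv2.COLOR_RGB2HSV)
for t in(50,60,70):
    print(t,"c1",rect("top",g<t,45,(277,270)),"c2",rect("top",g<t,24,(382,253)))
m=(hsv[...,1]>80)&(hsv[...,0]<25)&(hsv[...,2]>50);m[:,:100]=0
print("tote top",rect("top",m,70,(175,254)))
lt=(hsv[...,2]>150)&(hsv[...,1]<50)
print("mould block",rect("top",lt,45,(262,270)),"tray",rect("top",(hsv[...,2]>135)&(hsv[...,1]<40),32,(365,270)))
print("nadir",(-cv2.Rodrigues(C["top"]["rvec"])[0].T@C["top"]["tvec"]))
for p in[(277,270),(382,253),(175,254)]: print(im[p[1],p[0]],ray("top",p,30))
E
```

```text
50 c1 [ 103.3 -242.5  760.7  300.6  -89.4] c2 [ 549.1 -269.1   72.2   26.3   11.8]
60 c1 [499.5  18.5 116.   61.5  -5.9] c2 [ 550.5 -273.6  111.6   63.6    3.7]
70 c1 [498.6  18.6 119.4  62.8  -6.2] c2 [ 549.3 -273.6  115.8   64.5    3.4]
tote top [539.4 287.1 262.  199.4  83.7]
mould block [498.3  18.9 168.1 101.7  -5.9] tray [ 539.7 -271.3  160.4  100.1   -8.5]
nadir [ 465.19604426 -112.61457397 1443.66956831]
[49 51 49] [[499.28970203  15.03662152]]
[32 34 33] [[ 548.30819062 -271.7278501 ]]
[135  97  65] [[540.65517696 295.54446498]]
```

View pics/crop.png

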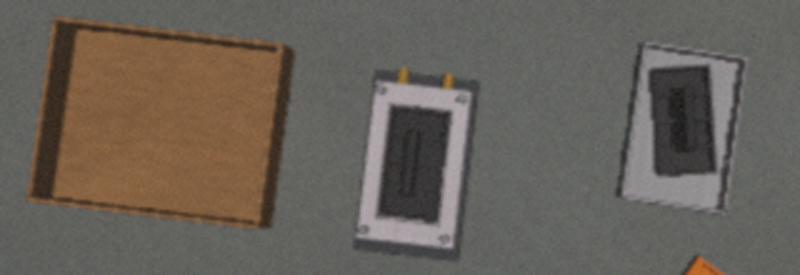

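The crop confirms both black carriers: crop (415,165) in the mould, and (683,120) in the steel tray. The measured sizes match: rim 119×63, block 168×102, carton about 199 wide. The carton's long side includes its visible outer wall, so I corrected its centre to (540, 293).

```bash
python3 -c "
from h import *
goto([499,18.6,200],84)
goto([499,18.6,110],84)"
```

```text
shift cm [ 49.06 -53.17   3.13] turn [-0.002  0.     0.328] eef [ 138.6 -608.8  230.3] clock 0.15
shift cm [ 49.06 -53.15  12.13] turn [-0.002  0.     0.328] eef [ 138.6 -608.8  230.3] clock 0.15
```

Emit:
apply_moves --plan '[49.1, -53.2, 3.1, 0, 0, 0.33, 0.2, 49.1, -53.2, 3.1, 0, 0, 0.33, 0.2, 49.1, -53.2, 3.1, 0, 0, 0.33, 0.2, 49.1, -53.2, 3.1, 0, 0, 0.33, 0.2, 49.1, -53.2, 3.1, 0, 0, 0.33, 0.2, 49.1, -53.2, 3.1, 0, 0, 0.33, 0.2, 49.1, -53.2, 3.1, 0, 0, 0.33, 0.2, 49.1, -53.2, 3.1, 0, 0, 0.33, 0.2, 49.1, -53.2, 3.1, 0, 0, 0.33, 0.2, 49.1, -53.2, 3.1, 0, 0, 0.33, 0.2]'

```text
clock: 1.15
eef_pos: [388.1, -174.4, 209.9]
tool_rot: [3.137, -0.167, 0.001]
contact_force: [0.8, -0.9, -0.3]
opening: 51.4
finger_force: 0.0
```

```bash
python3 -c "
from h import *
goto([499,18.6,130],84);print(manip.get_obs()['opening'])"
```

```text
shift cm [  8.97 -20.37   7.99] turn [ 0.    -0.001 -0.002] eef [ 388.1 -174.4  209.9] clock 1.15
51.43891316163909
```

Emit:
apply_moves --plan '[8, -18, 4, 0, 0, 0, 0.2, 8, -18, 4, 0, 0, 0, 0.2, 8, -18, 4, 0, 0, 0, 0.2, 8, -18, 4, 0, 0, 0, 0.2, 8, -18, 4, 0, 0, 0, 0.2, 8, -18, 4, 0, 0, 0, 0.2, 8, -18, 4, 0, 0, 0, 0.2]'

```text
clock: 1.85
eef_pos: [485.6, -6.4, 169.7]
tool_rot: [3.137, -0.167, -0.001]
contact_force: [-0.6, -0.9, 0.5]
opening: 51.1
finger_force: 0.0
```

```bash
python3 -c "
from h import *
goto([499,18.6,63],84)
o=manip.get_obs();print(o['opening'],o['joint_vel'].round(3))"
```

```text
shift cm [ 1.08 -2.64 10.67] turn [ 0.001  0.001 -0.002] eef [485.6  -6.4 169.7] clock 1.85
51.11011151411779 [-0.023 -0.012  0.002  0.001 -0.002  0.005]
```

Emit:
apply_moves --plan '[1.1, -2.6, 3.0, 0, 0, 0, 0.2, 1.1, -2.6, 6.0, 0, 0, 0, 0.2, 1.1, -2.6, 6.0, 0, 0, 0, 0.2, 1.1, -2.6, 6.0, 0, 0, 0, 0.2]'

```text
clock: 2.25
eef_pos: [499.0, 17.5, 109.9]
tool_rot: [3.137, -0.17, -0.002]
contact_force: [-0.8, -0.5, -0.0]
opening: 51.1
finger_force: 0.0
```

```bash
python3 -c "
from h import *
goto([499,18.6,63],84)
im=snap('side');q=proj('side',[499,18.6,80])[0].astype(int);print(q)
c=im[q[1]-60:q[1]+60,q[0]-80:q[0]+80,::-1];cv2.imwrite('pics/s1.png',cv2.resize(c,(800,600),interpolation=cv2.INTER_CUBIC))"
```

```text
shift cm [-0.01 -0.11  4.69] turn [ 0.     0.002 -0.004] eef [499.   17.5 109.9] clock 2.25
[305 282]
```

View pics/s1.png

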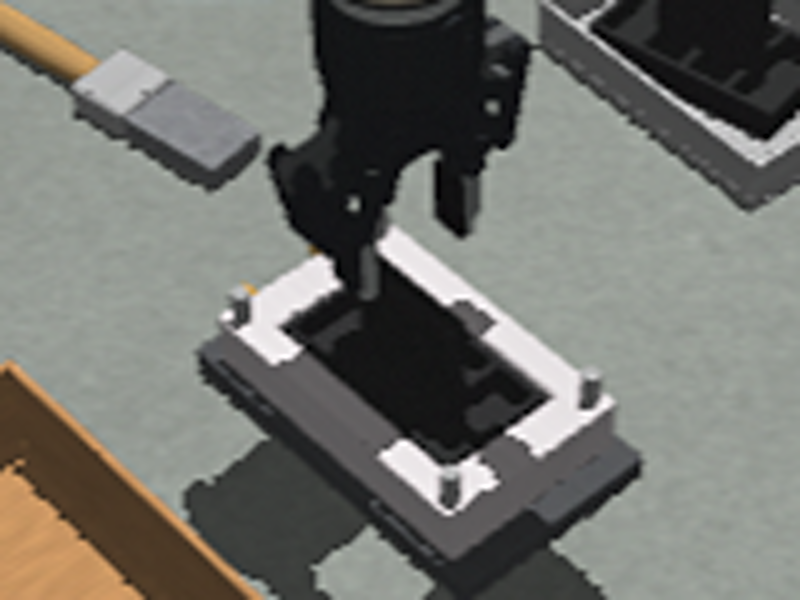

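The open fingers (crop (360,290) and (460,230)) straddle the mould's middle, lined up along the bar. Descend and close.

Emit:
apply_moves --plan '[0, -0.1, 2.5, 0, 0, 0, 0.2, 0, -0.1, 4.7, 0, 0, 0, 0.2, 0, -0.1, 4.7, 0, 0, 0, 0.2, 0, -0.1, 4.7, 0, 0, 0, -1, 0, -0.1, 4.7, 0, 0, 0, -1, 0, -0.1, 4.7, 0, 0, 0, -1, 0, -0.1, 4.7, 0, 0, 0, -1, 0, -0.1, 4.7, 0, 0, 0, -1]'

```text
clock: 3.1
eef_pos: [501.5, 19.5, 64.5]
tool_rot: [3.137, -0.166, 0.005]
contact_force: [-1.1, -2.1, 6.4]
opening: 11.1
finger_force: 61.8
```

Emit:
apply_moves --plan '[0, 0, -0.5, 0, 0, 0, -1, 0, 0, -1.5, 0, 0, 0, -1, 0, 0, -3, 0, 0, 0, -1, 0, 0, -5, 0, 0, 0, -1, 0, 0, -7, 0, 0, 0, -1, 0, 0, -9.5, 0, 0, 0, -1, 0, 0, -9.5, 0, 0, 0, -1, 0, 0, -9.5, 0, 0, 0, -1]'

```text
clock: 3.9
eef_pos: [500.0, 20.0, 158.1]
tool_rot: [-3.137, 0.167, -0.001]
contact_force: [-0.1, -0.4, -2.5]
opening: 11.1
finger_force: 60.5
```

```bash
python3 -c "
from h import *
goto([546.7,352.7,157],83.7)
cv2.imwrite('pics/s2.png',snap('side')[:,:,::-1][100:460,60:540])"
```

```text
shift cm [  1.12 -33.57   0.12] turn [-0.    -0.001  0.004] eef [500.   20.  158.1] clock 3.9
```

View pics/s2.png

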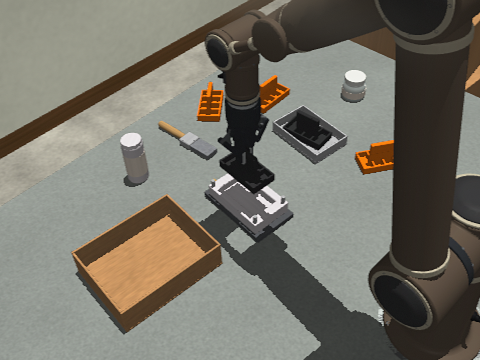

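The carrier hangs level in the gripper at (245,170) and the mould cavity is empty. Carry it to the carton's far half.

Emit:
apply_moves --plan '[0.1, -2, 0, 0, 0, 0, -1, 0.2, -6, 0, 0, 0, 0, -1, 0.4, -10, 0, 0, 0, 0, -1, 0.5, -14, 0, 0, 0, 0, -1, 0.6, -18, 0, 0, 0, 0, -1, 0.7, -22, 0, 0, 0, 0, -1, 0.9, -26, 0, 0, 0, 0, -1, 1, -30, 0, 0, 0, 0, -1, 1.1, -32.5, 0, 0, 0, 0, -1, 1.1, -33.5, 0, 0, 0, 0, -1]'

```text
clock: 4.95
eef_pos: [545.2, 353.8, 155.4]
tool_rot: [3.136, -0.163, -0.005]
contact_force: [-0.3, 0.2, -1.5]
opening: 11.3
finger_force: 60.4
```

```bash
python3 -c "
from h import *
goto([546.7,352.7,46],83.7)
im=snap('top');g=im.max(2)
o=manip.get_obs();print(o['eef_pos'],o['contact_force'],o['opening'])
"
```

```text
shift cm [ 0.2   0.08 10.94] turn [0.001 0.003 0.006] eef [545.2 353.8 155.4] clock 4.95
[545.24355705 353.98473832 155.5781641 ] [ 0.65080412  1.16601226 -2.58515834] 11.033440100489646
```

Emit:
apply_moves --plan '[0.1, 0.1, 2, 0, 0, 0, -1, 0.2, 0.1, 5, 0, 0, 0, -1, 0.2, 0.1, 8, 0, 0, 0, -1, 0.2, 0.1, 9.5, 0, 0, 0, -1, 0.2, 0.1, 10.2, 0, 0, 0, -1, 0.2, 0.1, 10.6, 0, 0, 0, -1, 0.2, 0.1, 10.6, 0, 0, 0, -1, 0.2, 0.1, 10.6, 0, 0, 0, -1]'

```text
clock: 5.8
eef_pos: [549.5, 351.1, 53.4]
tool_rot: [-3.136, 0.167, -0.004]
contact_force: [0.3, -0.1, -2.4]
opening: 11.4
finger_force: 60.5
```

```bash
python3 -c "
from h import *
goto([546.7,352.7,44.5],83.7);goto([546.7,352.7,44.5],83.7)
o=manip.get_obs();print(o['joint_vel'].round(3))
"
```

```text
shift cm [-0.3  -0.13  0.89] turn [-0.001 -0.002  0.004] eef [549.5 351.1  53.4] clock 5.8
shift cm [-0.3  -0.13  0.89] turn [-0.001 -0.002  0.004] eef [549.5 351.1  53.4] clock 5.8
[ 0.002 -0.005 -0.001  0.    -0.001  0.   ]
```

Emit:
apply_moves --plan '[0, 0, 0.2, 0, 0, 0, -1, 0, 0, 0.4, 0, 0, 0, -1, 0, 0, 0.4, 0, 0, 0, -1]'

```text
clock: 6.1
eef_pos: [548.3, 350.7, 48.0]
tool_rot: [-3.137, 0.167, -0.0]
contact_force: [-1.0, -0.2, -0.3]
opening: 11.2
finger_force: 60.5
```

Small steps until the floor pushes back.

Emit:
apply_moves --plan '[0, 0, 0.1, 0, 0, 0, -1, 0, 0, 0.2, 0, 0, 0, -1, 0, 0, 0.2, 0, 0, 0, -1]'

```text
clock: 6.4
eef_pos: [548.2, 350.6, 45.7]
tool_rot: [3.137, -0.167, -0.0]
contact_force: [0.2, 0.1, -2.0]
opening: 10.9
finger_force: 60.5
```

Emit:
apply_moves --plan '[0, 0, 0.05, 0, 0, 0, -1, 0, 0, 0.1, 0, 0, 0, -1, 0, 0, 0.1, 0, 0, 0, -1]'

```text
clock: 6.7
eef_pos: [548.4, 350.6, 44.8]
tool_rot: [3.137, -0.167, 0.0]
contact_force: [0.3, 0.7, -1.6]
opening: 11.1
finger_force: 60.6
```

Emit:
apply_moves --plan '[0, 0, 0.05, 0, 0, 0, -1, 0, 0, 0.1, 0, 0, 0, -1, 0, 0, 0.15, 0, 0, 0, -1, 0, 0, 0.15, 0, 0, 0, -1]'

```text
clock: 7.1
eef_pos: [548.3, 350.6, 44.6]
tool_rot: [3.137, -0.167, -0.001]
contact_force: [-4.0, -1.5, 6.2]
opening: 11.3
finger_force: 61.7
```

Contact at the expected height: the force turned to +6 N at z=44.6. Release and rise.

Emit:
apply_moves --plan '[0, 0, 0, 0, 0, 0, -0.7, 0, 0, 0, 0, 0, 0, -0.4, 0, 0, 0, 0, 0, 0, -0.2, 0, 0, 0, 0, 0, 0, -0.2, 0, 0, -2, 0, 0, 0, -0.2, 0, 0, -5, 0, 0, 0, -0.2, 0, 0, -10, 0, 0, 0, -0.2, 0, 0, -14, 0, 0, 0, -0.2, 0, 0, -14, 0, 0, 0, 0.2, 0, 0, -14, 0, 0, 0, 0.2]'

```text
clock: 8.1
eef_pos: [549.3, 351.2, 185.2]
tool_rot: [-3.135, 0.167, -0.005]
contact_force: [-0.7, 0.4, -0.8]
opening: 51.4
finger_force: 0.0
```

```bash
python3 -c "
from h import *
im=snap('top');print('c2 again',rect('top',im.max(2)<65,24,(382,253)))
goto([549.5,-273.6,185],93.5)"
```

```text
c2 again [ 548.9 -273.6  114.8   63.7    3.7]
shift cm [ 6.77 62.04 -0.18] turn [ 0.     0.    -0.167] eef [548.  350.4 183. ] clock 8.15
```

Emit:
apply_moves --plan '[0.3, 3, 0, 0, 0, -0.01, 0.2, 0.8, 8, 0, 0, 0, -0.03, 0.2, 1.4, 13, 0, 0, 0, -0.05, 0.2, 1.9, 18, 0, 0, 0, -0.07, 0.2, 2.5, 23, 0, 0, 0, -0.09, 0.2, 3, 28, 0, 0, 0, -0.11, 0.2, 3.6, 33, 0, 0, 0, -0.13, 0.2, 4.1, 38, 0, 0, 0, -0.15, 0.2, 4.7, 43, 0, 0, 0, -0.167, 0.2, 5.2, 48, 0, 0, 0, -0.167, 0.2]'

```text
clock: 9.15
eef_pos: [547.1, -131.0, 180.8]
tool_rot: [-3.138, -0.096, 0.007]
contact_force: [0.8, 1.1, -0.3]
opening: 51.3
finger_force: 0.0
```

```bash
python3 -c "
from h import *
im=snap('top');cv2.imwrite('pics/t3.png',cv2.resize(im[205:315,110:270,::-1],(800,550),interpolation=cv2.INTER_CUBIC))
goto([549.5,-273.6,130],93.5)"
```

```text
shift cm [-0.55 13.42  5.2 ] turn [ 0.006  0.003 -0.004] eef [ 547.5 -139.   181.2] clock 9.2
```

View pics/t3.png

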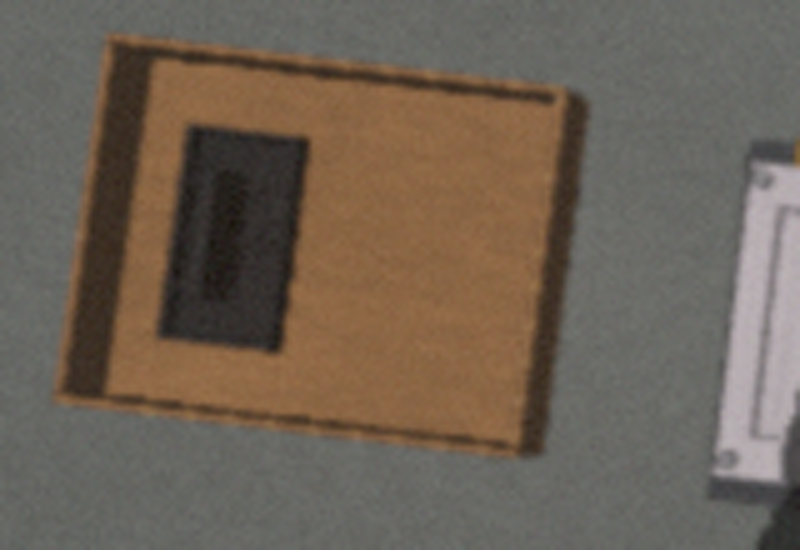

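Carrier 1 stands flat and square in the carton (crop (235,240)), with the right half free. Continue to carrier 2.

Emit:
apply_moves --plan '[-0.2, 4, 1, 0, 0, 0, 0.2, -0.4, 8, 3, 0, 0, 0, 0.2, -0.4, 11, 5, 0, 0, 0, 0.2, -0.5, 13, 6, 0, 0, 0, 0.2, -0.5, 13, 6, 0, 0, 0, 0.2, -0.5, 13, 6, 0, 0, 0, 0.2, -0.5, 13, 6, 0, 0, 0, 0.2]'

```text
clock: 9.9
eef_pos: [552.4, -258.3, 123.7]
tool_rot: [-3.14, -0.097, -0.0]
contact_force: [0.3, -0.0, 1.0]
opening: 51.3
finger_force: 0.0
```

```bash
python3 -c "
from h import *
goto([549.2,-273.6,42],93.5)"
```

```text
shift cm [-0.41  1.51  8.17] turn [-0.001 -0.     0.001] eef [ 552.4 -258.3  123.7] clock 9.9
```

Emit:
apply_moves --plan '[-0.3, 1.0, 1, 0, 0, 0, 0.2, -0.4, 1.5, 2, 0, 0, 0, 0.2, -0.4, 1.5, 2.5, 0, 0, 0, 0.2, -0.4, 1.5, 2.5, 0, 0, 0, 0.2, -0.4, 1.5, 2.5, 0, 0, 0, 0.2]'

```text
clock: 10.4
eef_pos: [548.8, -274.5, 98.0]
tool_rot: [-3.14, -0.095, 0.001]
contact_force: [-0.4, -0.6, 0.0]
opening: 51.4
finger_force: 0.0
```

```bash
python3 -c "
from h import *
goto([549.2,-273.6,42],93.5)
im=snap('side');q=proj('side',[549,-273.6,60])[0].astype(int)
c=im[q[1]-60:q[1]+60,q[0]-80:q[0]+80,::-1];cv2.imwrite('pics/s4.png',cv2.convertScaleAbs(cv2.resize(c,(800,600),interpolation=cv2.INTER_CUBIC),alpha=2))"
```

```text
shift cm [ 0.05 -0.08  5.6 ] turn [-0.001  0.001 -0.   ] eef [ 548.8 -274.5   98. ] clock 10.4
```

View pics/s4.png

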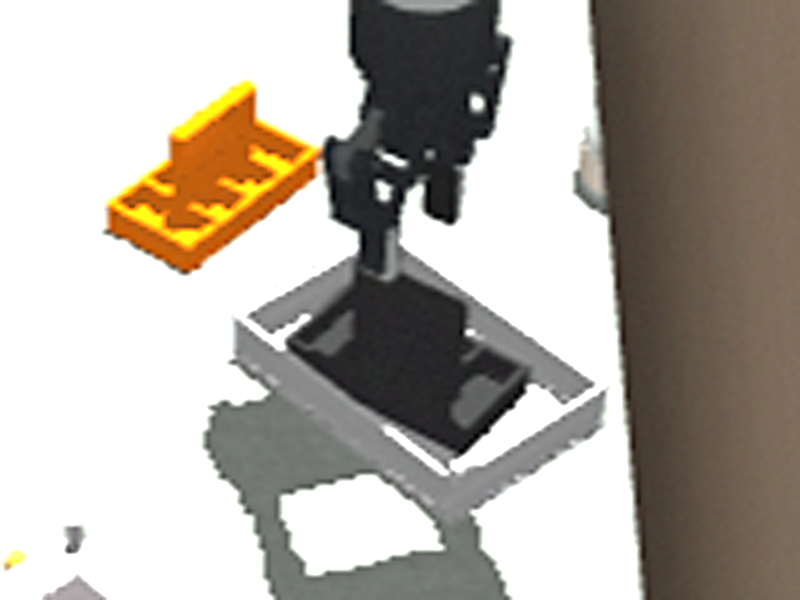

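The bar of carrier 2 (crop (410,310)) stands upright in the tray. The fingers are lined up over it at (380,260) and (445,200).

Emit:
apply_moves --plan '[0, 0, 2.5, 0, 0, 0, 0.2, 0, -0.1, 5, 0, 0, 0, 0.2, 0, -0.1, 5.5, 0, 0, 0, 0.2, 0, -0.1, 5.5, 0, 0, 0, 0.2, 0, -0.1, 5.5, 0, 0, 0, -1, 0, -0.1, 5.5, 0, 0, 0, -1, 0, -0.1, 5.5, 0, 0, 0, -1, 0, -0.1, 5.5, 0, 0, 0, -1, 0, -0.1, 5.5, 0, 0, 0, -1]'

```text
clock: 11.35
eef_pos: [550.0, -274.6, 44.7]
tool_rot: [3.138, 0.095, 0.004]
contact_force: [0.1, -0.5, 4.0]
opening: 11.1
finger_force: 61.4
```

Emit:
apply_moves --plan '[0, 0, -0.5, 0, 0, 0, -1, 0, 0, -1.5, 0, 0, 0, -1, 0, 0, -3, 0, 0, 0, -1, 0, 0, -5.5, 0, 0, 0, -1, 0, 0, -8.5, 0, 0, 0, -1, 0, 0, -11.5, 0, 0, 0, -1, 0, 0, -11.5, 0, 0, 0, -1, 0, 0, -11.5, 0, 0, 0, -1]'

```text
clock: 12.15
eef_pos: [549.4, -274.0, 159.8]
tool_rot: [3.139, 0.096, 0.003]
contact_force: [-0.8, -0.9, -2.0]
opening: 10.9
finger_force: 60.5
```

```bash
python3 -c "
from h import *
o=manip.get_obs();print(o['opening'])
goto([533.5,233.5,160],83.7)"
```

```text
10.856489275804336
shift cm [  1.5  -50.75  -0.08] turn [ 0.001 -0.002  0.171] eef [ 549.4 -274.   159.8] clock 12.15
```

Emit:
apply_moves --plan '[0, -2, 0, 0, 0, 0.02, -1, 0.2, -6, 0, 0, 0, 0.04, -1, 0.3, -10.5, 0, 0, 0, 0.06, -1, 0.4, -15, 0, 0, 0, 0.08, -1, 0.6, -19.5, 0, 0, 0, 0.1, -1, 0.7, -24, 0, 0, 0, 0.12, -1, 0.8, -28, 0, 0, 0, 0.14, -1, 1, -32, 0, 0, 0, 0.16, -1, 1.1, -35, 0, 0, 0, 0.17, -1, 1.1, -36, 0, 0, 0, 0.17, -1]'

```text
clock: 13.15
eef_pos: [535.9, 88.9, 156.4]
tool_rot: [-3.137, 0.167, 0.007]
contact_force: [0.2, -0.4, -2.6]
opening: 11.2
finger_force: 60.5
```

```bash
python3 -c "
from h import *
o=manip.get_obs();print(o['opening'])
goto([533.5,233.5,160],83.7)"
```

```text
11.160067958211073
shift cm [ -1.77 -14.35  -0.35] turn [-0.     0.004  0.004] eef [535.9  88.9 156.4] clock 13.15
```

Emit:
apply_moves --plan '[-0.5, -2.5, 0, 0, 0, 0, -1, -1, -6, 0, 0, 0, 0, -1, -1.4, -10, 0, 0, 0, 0, -1, -1.7, -13, 0, 0, 0, 0, -1, -1.8, -14.3, 0, 0, 0, 0, -1, -1.8, -14.3, 0, 0, 0, 0, -1, -1.8, -14.3, 0, 0, 0, 0, -1]'

```text
clock: 13.85
eef_pos: [535.2, 228.9, 157.4]
tool_rot: [3.135, -0.171, -0.003]
contact_force: [-0.3, -0.8, -1.4]
opening: 11.0
finger_force: 60.5
```

```bash
python3 -c "
from h import *
o=manip.get_obs();print(o['opening'])
goto([533.5,233.5,45.7],83.7)
im=snap('top');cv2.imwrite('pics/t5.png',cv2.resize(im[180:330,90:290,::-1],(800,600),interpolation=cv2.INTER_CUBIC))"
```

```text
11.018122737628527
shift cm [-0.2  -0.46 11.17] turn [0.002 0.002 0.001] eef [535.2 228.9 157.4] clock 13.85
```

View pics/t5.png

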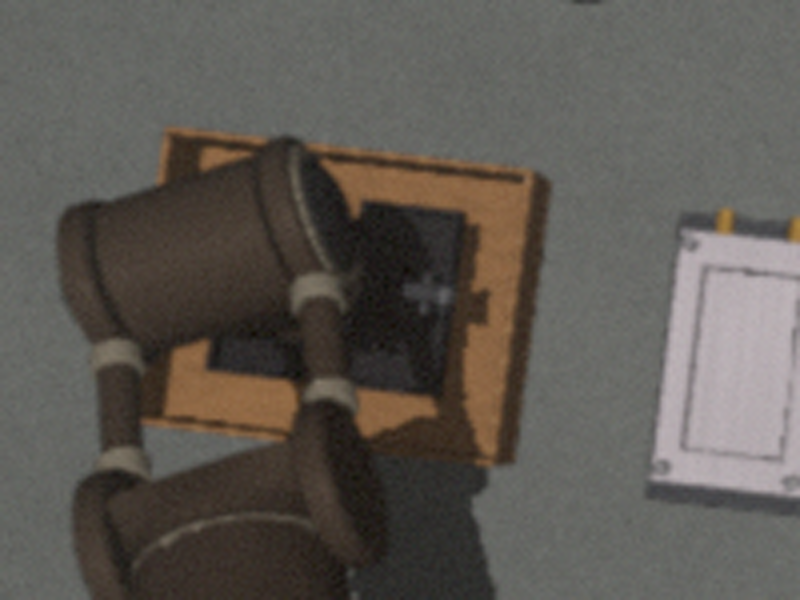

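Carrier 2 (crop (410,300)) hangs over the free half, clear of the wall and of carrier 1. Lower it.

Emit:
apply_moves --plan '[-0.1, -0.1, 2, 0, 0, 0, -1, -0.2, -0.2, 5, 0, 0, 0, -1, -0.2, -0.2, 8, 0, 0, 0, -1, -0.2, -0.2, 9.5, 0, 0, 0, -1, -0.2, -0.2, 10.2, 0, 0, 0, -1, -0.2, -0.2, 10.5, 0, 0, 0, -1, -0.2, -0.2, 10.5, 0, 0, 0, -1]'

```text
clock: 14.6
eef_pos: [534.8, 232.4, 54.1]
tool_rot: [-3.136, 0.172, -0.002]
contact_force: [-0.6, -0.2, -1.4]
opening: 11.2
finger_force: 60.5
```

Emit:
apply_moves --plan '[0, 0, 0.2, 0, 0, 0, -1, 0, 0, 0.4, 0, 0, 0, -1, 0, 0, 0.55, 0, 0, 0, -1, 0, 0, 0.55, 0, 0, 0, -1]'

```text
clock: 15.0
eef_pos: [533.9, 232.6, 48.0]
tool_rot: [-3.137, 0.171, -0.0]
contact_force: [-0.6, 0.7, -1.0]
opening: 10.8
finger_force: 60.5
```

Emit:
apply_moves --plan '[0, 0, 0.08, 0, 0, 0, -1, 0, 0, 0.15, 0, 0, 0, -1, 0, 0, 0.2, 0, 0, 0, -1, 0, 0, 0.2, 0, 0, 0, -1]'

```text
clock: 15.4
eef_pos: [534.0, 232.5, 45.9]
tool_rot: [3.137, -0.171, -0.0]
contact_force: [-0.2, -1.1, -0.9]
opening: 11.3
finger_force: 60.5
```

Emit:
apply_moves --plan '[0, 0, 0.05, 0, 0, 0, -1, 0, 0, 0.1, 0, 0, 0, -1, 0, 0, 0.1, 0, 0, 0, -1]'

```text
clock: 15.7
eef_pos: [533.9, 232.5, 45.7]
tool_rot: [3.137, -0.171, -0.001]
contact_force: [-3.7, -0.4, 5.0]
opening: 11.1
finger_force: 61.4
```

Contact at the expected height. Release, rise and back off.

Emit:
apply_moves --plan '[0, 0, 0, 0, 0, 0, -0.7, 0, 0, 0, 0, 0, 0, -0.4, 0, 0, 0, 0, 0, 0, -0.2, 0, 0, 0, 0, 0, 0, -0.2, 0, 0, -2, 0, 0, 0, -0.2, 0, 0, -5, 0, 0, 0, -0.2, 0, 0, -9, 0, 0, 0, -0.2, 0, 0, -13, 0, 0, 0, -0.2, 0, 4, -14, 0, 0, 0, -0.2, 0, 8, -14, 0, 0, 0, -0.2]'

```text
clock: 16.7
eef_pos: [527.7, 153.5, 188.5]
tool_rot: [-3.135, 0.167, -0.012]
contact_force: [0.3, 0.2, -0.7]
opening: 34.3
finger_force: 0.0
```

Emit:
apply_moves --plan '[0, 4, 0, 0, 0, 0, 0, 0, 8, 0, 0, 0, 0, 0, 0, 12, 0, 0, 0, 0, 0, 0, 16, 0, 0, 0, 0, 0, 0, 20, 0, 0, 0, 0, 0, 0, 24, 0, 0, 0, 0, 0, 0, 26, 0, 0, 0, 0, 0, 0, 26, 0, 0, 0, 0, 0, 0, 26, 0, 0, 0, 0, 0]'

```text
clock: 17.6
eef_pos: [496.8, -105.4, 184.8]
tool_rot: [-3.136, 0.174, 0.0]
contact_force: [-0.4, 0.4, -0.7]
opening: 42.4
finger_force: 0.0
```

```bash
python3 -c "
from h import *
a=snap('top')[195:315,100:260,::-1];b=snap('side')[280:440,120:320,::-1]
cv2.imwrite('pics/end.png',np.hstack([cv2.resize(a,(400,300),interpolation=2),cv2.resize(b,(375,300),interpolation=2)]))"
```

```text
(no output)
```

View pics/end.png

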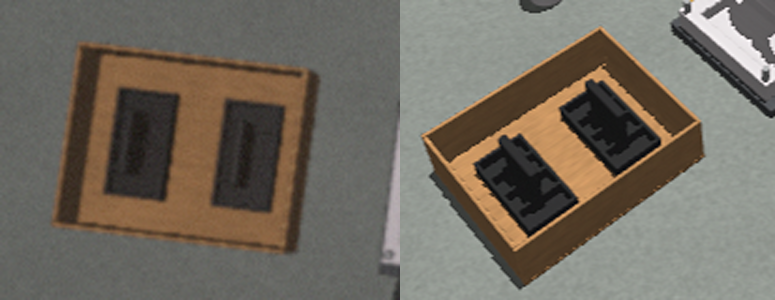

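Both carriers stand upright and flat, side by side in the carton (top view (142,145) and (247,155)), and the gripper is clear.

```bash
python3 -c "
from plant import ticket
print(ticket.finish_job())"
```

```text
the job is handed in; nothing more can be done
None
```

The job is handed in: both black carriers stand upright and flat side by side in the carton after about 18 s, and the arm touched nothing else on the bench.

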